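# Press the marble slab home with the brass bar

### The job

On the leather bench, stand the brass bar on end in the gap between the marble slab and the two wooden stop blocks, but only in the half where the gap is wide enough for it (beside the thinner block; do not force it against the thicker block). Then, still gripping the bar, push the slab with it along the board until the slab's whole long edge is flush against the blue back rail. Finish still holding the bar and pressing the slab firmly against the rail, as if the adhesive tape there needed time to grip; do not push the slab with the fingers, and leave the tin, hammer and brush where they are.

Things in the scene. Friction and masses are not known exactly. Their poses are not given: they have to be found in the camera images.
- board: dark wooden base board of the jig, fixed to the bench, 175 x 190 x 12 mm (x, y, z). The whole jig (board, rail, blocks) stands at a different place and yaw each time and cannot move. Origin on the bench surface (underside of the board); its +x points from the stop blocks to the rail, y along the rail. The board spans x -100 to +75 mm, y -95 to +95 mm; its top is 12 mm above the bench.
- rail: blue back rail fixed on the board's far (+x) edge, 18 x 190 x 20 mm, same axes as the board. Origin at the middle of the lower edge of its inner face (the face towards the slab, at board x = +55 mm), at the board's top; the rail extends 18 mm to +x of it and 20 mm up.
- thick_block: fixed light wooden stop block, 60 (x) x 70 (y) x 20 mm, same axes as the board, 2 screw heads on top. Origin at the middle of the lower edge of its outer face (board x = -97 mm), at the board's top; its inner face is at its own x = +60 mm. It fills either the +y or the -y half of the jig (at board y = +35 or -35 mm). The gap between it and the slab is 2 to 8 mm at the start and 12 mm with the slab flush: too narrow for the bar.
- thin_block: fixed light wooden stop block, 40 (x) x 70 (y) x 20 mm, in the other half of the jig. Origin at the middle of the lower edge of its outer face (board x = -97 mm), at the board's top; its inner face is at its own x = +40 mm. The gap between it and the slab is 22 to 28 mm at the start and 32 mm with the slab flush: wide enough for the bar.
- slab: pale marble slab, loose on the board, 80 (x) x 160 (y) x 18 mm, 0.6 kg, top 30 mm above the bench. Origin at the centre of its underside, axes within 0.02 rad of the board's. Starts 4 to 8 mm short of the rail (origin at board x +7 to +11 mm); flush at board x +15 mm. Polished, slides easily (1 to 4 N of friction); pushed off-centre it may meet the rail one corner first and then needs some 10 to 15 N to swing flush.
- bar: loose solid brass bar standing upright on the bench beside the jig, at any place and yaw, 16 (its x) x 32 (its y) x 75 mm (z, upright), about 0.3 kg. Origin at the centre of its underside. Front and back are alike (half a turn changes nothing).
- bar_foot (a point): centre of the bar's lower end (the bar's origin).
- tin: bystander: closed round tin, 68 mm across, 75 mm high, standing on the bench, sometimes 12 cm or so from the bar. Origin at the centre of its underside.
- hammer: bystander: hammer lying on the bench to the left of the jig, handle along its -x; origin under it.
- brush: bystander: brush lying on the bench beyond the jig, handle along its -x; origin under it.
There are look-alikes about, which are no part of the job. What is meant by the bar is not pink, red or turquoise, and is the larger of those in its own colour.

How it is judged:
By the outcome, as a careful person would: the job done as asked, in the order asked, and still so for the second after the job is handed in, while the arm keeps its last pose, push and grip.
It also fails if it takes over 42 s, if anything falls off the work surface, if the arm or the gripper's body presses on something with over 40 N, if the wrist force passes 120 N, or if a joint passes its speed limit or range.

### The arm

A 6-joint arm with a two-finger parallel gripper is mounted at the origin on the work surface. World frame = base frame: x ahead of the robot, y to its left, z up, the work surface at z = 0. Lengths are in m, angles in rad, forces in N, time in s.
With the tool pointing down it reaches from about 0.325 to 0.875 m from the base axis. Payload 4.4 kg.
Tool frame: the origin (TCP) lies midway between the tips of the shut fingers; the grasp point (between the pads) lies 19 mm behind it; z points along the fingers, y is the line along which they close (so a half turn about z gives the same grasp; the last joint's range is limited). The gripper opens to 85 mm and grips with 20 to 120 N. Pads are 22 mm wide; open, the fingers measure 114 mm over their backs; the gripper's body (76 mm by 85 mm) begins 54 mm behind the grasp point. The pads swing forward as they close: fully open they stand 13 mm farther back than shut.
Start: joints at [-1.421, 0.207, 1.542, -0, 1.393, -0.15], TCP at [0.17, -0.549, 0.231] pointing down, gripper open.
Joint ranges: [-2.73, 2.73], [-0.86, 2.22], [0.23, 2.46], [-1.11, 4.25], [0.08, 2.63], [-2.82, 2.82]. Speed limits (rad/s): [2.79, 2.79, 3.14, 3.14, 3.14, 3.14].

### API

Orientations are given as a rotation vector (axis times angle).
In Python, from cell import ctrl gives the robot as it stands.
- The arm moves only by the tool move_arm, never from a script. Its argument "plan" is a list of rows, each a list of 7 numbers: the shift along the tool's x, y, z in cm, then the turn, a rotation vector about the tool's x, y, z in degrees, then the opening, from 0 (shut) to 1 (fully open). A call has 1 to 10 rows; each row is the pose to reach, as a shift and turn from the pose commanded when the call began, along the tool's axes at that moment; what a row does not reach only later rows make up. A row lasts 1/8 s, in which the tool goes at most 62.5 mm and 10.7 degrees, less where a joint would pass 70% of its speed; a pose out of reach is approached as far as the arm can. A call with a gripper value outside its range is refused whole. The fingers move at their own pace and stop on an object; "newtons" is the grip in N (left out, the last holds). Time passes only in rows, so rows that repeat a pose let the fingers close. It gives the time, the measured TCP pose, the force, the opening and the grip force at its end, in the units of the state.
- ctrl.state(): the state, without advancing time (a new reading comes with each control period).
- ctrl.capture(name): name is "scene" or "top" or "wrist"; returns a dict with "pixels" (400x640x3 uint8, blue, green, red), "vertical_fov" (degrees; the focal length in pixels is half the picture's height over the tangent of half this angle, whatever the lens; pixels are square), "cx", "cy" (the principal point, pixels), "dist" ([k1, k2, p1, p2, k3] as OpenCV has them; the pictures are not rectified), "cam_to_world" (4x4, takes a point from camera to world coordinates); the wrist camera has in their place "T_tool_cam" (4x4, takes a point from camera to tool coordinates, whose origin is the TCP and whose axes are the flange's). Camera axes: x right, y down, z forward; pixel columns grow to the right and rows downward; lengths in m; the calibration is good to about 2 mm. A picture is of the moment at which its call begins: read the wrist's pose just before it. There is no depth.
- ctrl.hand_in(): hands the job in; it is judged then, once.
Trained networks look in the newest picture that a camera, given by its name, has taken for a name from the list of things; names that differ only in an ending like _2 or _b are one class to them, and where a whole thing is asked for, a point or a joint stands for the part that bears it (a point fixed in the world has none). Each returns a list of dicts, best first, with "confidence" (0 to 1); they miss things now and then, are a little off and sometimes report something else, mostly with a low value. They report only what shows in the picture. A call takes as long as a camera call. They do not tell look-alikes from the thing itself.
- ctrl.look_for(camera, query): "rect" ([centre column, centre row, width, height] in pixels, round what is visible of it).
- ctrl.place_of(camera, query): "position" ([column, row] in pixels: a listed point, or the origin of a listed thing).
The state is a dict: "time": time; "joints": joint angles; "dq": joint speeds; "joint_efforts": joint torques, N m; "ee_pos": TCP position; "eef_rot": TCP orientation; "wrist_force": force on the tool from outside, world axes, zero at the start; "torque": the same for the moment, N m; "opening": finger opening in m; "grip_force": force on a finger pad.
Only numpy, scipy, OpenCV 4.12 (cv2) and the standard library are available. Lean on these libraries where they do the work, as an engineer would, in place of code of your own. Each camera call takes 0.05 s, during which the arm holds its last target. There are 200 camera calls.

## Working session

There is one attempt and no reset: what is moved stays moved. The work goes in short steps, Python scripts to look and compute and a tool call to move; the robot and the scene stay as the last step left them, time stands still between calls to the robot, and variables do not carry over. Pictures are saved under pics/ and viewed, at most 10 in all, crops included, and the job is handed in when it is done.

Besides the shell and the picture viewer there is one more tool, called after ">>>" as a command line: name --pt "numbers of a row" for each row, then --argument value for the rest. move_arm: Moves the arm, as the interface text tells. Its arguments: {"type":"object","properties":{"plan":{"type":"array","items":{"type":"array","items":{"type":"number"}}},"newtons":{"type":"number"}},"required":["plan"]}

```bash
mkdir -p pics; cat > h.py <<'E'
import numpy as np,cv2
from cell import ctrl
from scipy.spatial.transform import Rotation as R
def cap(n):
    s=ctrl.state(); c=ctrl.capture(n)
    if n=="wrist":
        T=np.eye(4);T[:3,:3]=R.from_rotvec(s["eef_rot"]).as_matrix();T[:3,3]=s["ee_pos"]
        M=T@np.array(c["T_tool_cam"])
    else: M=np.array(c["cam_to_world"])
    im=np.array(c["pixels"]);h=im.shape[0]
    f=h/2/np.tan(np.radians(c["vertical_fov"])/2)
    K=np.array([[f,0,c["cx"]],[0,f,c["cy"]],[0,0,1.]])
    return dict(im=im,K=K,d=np.array(c["dist"],float),M=M)
def ray(c,p):
    u=cv2.undistortPoints(np.array([[p]],float),c["K"],c["d"])[0,0]
    v=c["M"][:3,:3]@np.array([u[0],u[1],1]);return c["M"][:3,3],v/np.linalg.norm(v)
def onz(c,p,z):
    o,v=ray(c,p);return o+v*(z-o[2])/v[2]
def tri(cs,ps):
    A=np.zeros((3,3));b=np.zeros(3)
    for c,p in zip(cs,ps):
        o,v=ray(c,p);P=np.eye(3)-np.outer(v,v);A+=P;b+=P@o
    return np.linalg.solve(A,b)
def proj(c,X):
    Mi=np.linalg.inv(c["M"]);r,_=cv2.Rodrigues(Mi[:3,:3])
    return cv2.projectPoints(np.array(X,float).reshape(-1,3),r,Mi[:3,3],c["K"],c["d"])[0][:,0]
E
python3 - <<'E'
from h import *
for n in ["scene","top"]:
    c=cap(n);cv2.imwrite(f"pics/{n}.png",c["im"]);np.save(f"{n}.npy",c,allow_pickle=True)
    for q in ["bar","bar_foot","board","rail","thick_block","thin_block","slab","tin"]:
        print(n,q,[(np.round(r["rect"]).tolist(),round(r["confidence"],2)) for r in ctrl.look_for(n,q)][:4],[(np.round(r["position"]).tolist(),round(r["confidence"],2)) for r in ctrl.place_of(n,q)][:4])
s=ctrl.state();print(s)
E
```

```text
scene bar [([212.0, 252.0, 17.0, 32.0], 0.88), ([167.0, 306.0, 28.0, 38.0], 0.76), ([143.0, 270.0, 12.0, 26.0], 0.68), ([174.0, 260.0, 28.0, 27.0], 0.61)] [([147.0, 280.0], 0.69), ([180.0, 269.0], 0.67), ([172.0, 317.0], 0.62), ([213.0, 263.0], 0.55)]
scene bar_foot [([176.0, 260.0, 25.0, 28.0], 0.87), ([141.0, 268.0, 15.0, 24.0], 0.72), ([212.0, 250.0, 18.0, 31.0], 0.66), ([168.0, 306.0, 25.0, 35.0], 0.65)] [([181.0, 272.0], 0.96), ([175.0, 318.0], 0.86), ([214.0, 263.0], 0.73), ([204.0, 294.0], 0.7)]
scene board [([300.0, 178.0, 102.0, 74.0], 0.56)] []
scene rail [([320.0, 194.0, 72.0, 50.0], 0.67), ([433.0, 161.0, 82.0, 71.0], 0.25)] [([316.0, 194.0], 0.93)]
scene thick_block [([276.0, 169.0, 38.0, 26.0], 0.98)] [([272.0, 165.0], 0.93), ([183.0, 270.0], 0.55)]
scene thin_block [([298.0, 155.0, 31.0, 28.0], 0.93)] [([293.0, 152.0], 0.87)]
scene slab [] [([306.0, 182.0], 0.93), ([318.0, 195.0], 0.52)]
scene tin [([144.0, 197.0, 42.0, 43.0], 0.69)] [([145.0, 208.0], 0.93), ([305.0, 181.0], 0.65)]
top bar [([460.0, 175.0, 26.0, 15.0], 0.82), ([427.0, 173.0, 19.0, 19.0], 0.76), ([486.0
[... 851 characters left out ...]
, 0.84)]
top tin [] []
{'time': 1.7, 'joints': array([-1.42151112e+00,  2.06598982e-01,  1.54147758e+00,  1.93218864e-05,
        1.39351947e+00, -1.50506318e-01]), 'dq': array([ 0.00227894,  0.0003841 , -0.00115826,  0.0016465 ,  0.00111749,
        0.00162292]), 'joint_efforts': array([ 9.02050542e-04, -3.83042979e+01, -2.91958827e+01, -2.30380947e-04,
        7.46695132e-04,  4.82148849e-06]), 'ee_pos': array([ 0.16980231, -0.54936441,  0.2312929 ]), 'eef_rot': array([-3.10636234e+00, -4.69144140e-01, -2.98782726e-05]), 'wrist_force': array([-0.9569544 ,  0.48679424, -0.83281662]), 'torque': array([ 0.03290734,  0.00018425, -0.02516438]), 'grip_force': 0.0, 'opening': 0.08528695300248143}
```

View pics/scene.png

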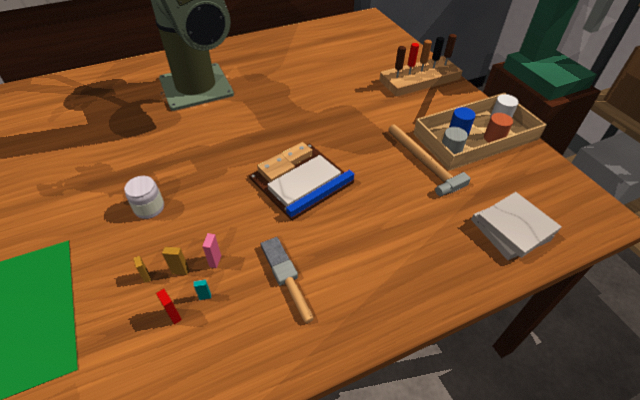

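View pics/top.png

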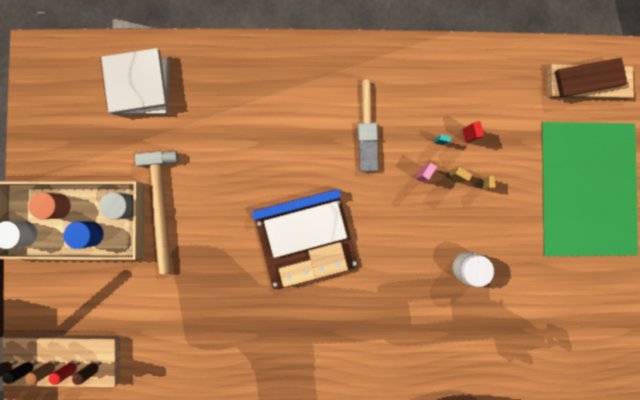

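The scene picture shows two brass-coloured bars, at (175,261) and (143,268). In the top view they are at (460,175) and (488,182). Pink is at (212,252), red at (168,306) and turquoise at (203,290). The larger brass bar (scene 175,261; top 460,175) fits the description. I'll confirm it in a crop.

```bash
python3 - <<'E'
from h import *
s=np.load("scene.npy",allow_pickle=True).item();t=np.load("top.npy",allow_pickle=True).item()
r=lambda im,x,y,w,h,k:cv2.resize(im[y:y+h,x:x+w],None,fx=k,fy=k,interpolation=cv2.INTER_CUBIC)
a=r(s["im"],120,225,100,75,4);b=r(t["im"],415,145,100,75,4)
c=r(s["im"],240,130,133,100,3);d=r(t["im"],240,180,133,120,3)[:300]
o=np.zeros((600,800,3),np.uint8);o[:300,:400]=a;o[:300,400:]=b;o[300:,:399]=c;o[300:,400:799]=d
cv2.imwrite("pics/crop.png",o)
print(tri([s,t],[(180,271),(451,176)]),tri([s,t],[(145,208),(460,268)]))
for n,p,q in [("thick",(272,165),(332,274)),("thin",(293,152),(298,281)),("slab",(306,182),(307,226)),("rail",(316,194),(302,208))]:
    print(n,tri([s,t],[p,q]),onz(s,p,.012),onz(t,q,.012))
print(s["M"][:3,3],t["M"][:3,3],t["K"])
E
```

```text
[ 0.64561627 -0.18614879 -0.00502265] [ 0.43919302 -0.21665487 -0.01319722]
thick [0.43420423 0.08541564 0.0041946 ] [0.44466785 0.08812796 0.012     ] [0.43318529 0.08054168 0.012     ]
thin [0.41838404 0.15438767 0.00954025] [0.42134019 0.15426062 0.012     ] [0.41840717 0.15346955 0.012     ]
slab [0.5375472  0.13699296 0.01778954] [0.53352983 0.14189021 0.012     ] [0.53620803 0.13431952 0.012     ]
rail [0.57566489 0.14696459 0.00902118] [0.57887184 0.14762093 0.012     ] [0.57487741 0.14512171 0.012     ]
[ 1.16754887 -0.12342717  0.72080793] [0.56844933 0.12390846 1.01904459] [[467.76463742   0.         323.85148155]
 [  0.         467.76463742 196.92197952]
 [  0.           0.           1.        ]]
```

View pics/crop.png

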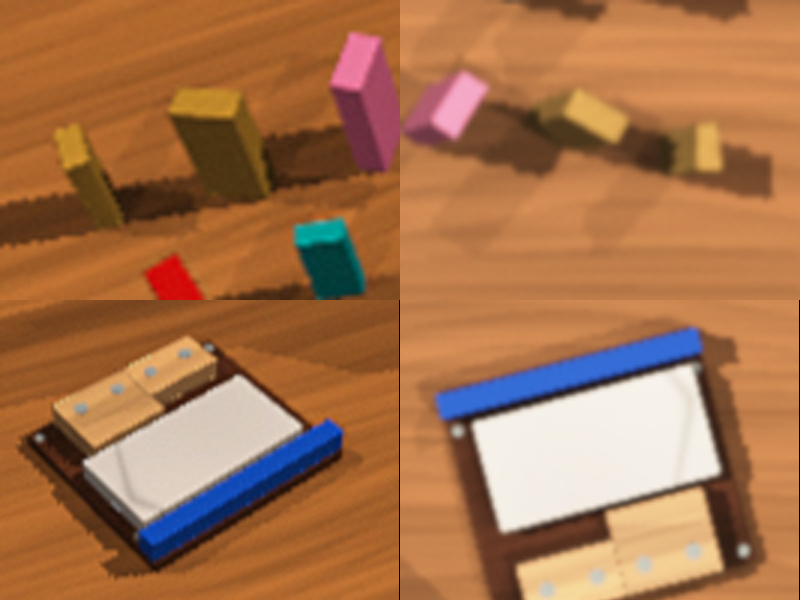

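The crop confirms it: the middle brass bar is clearly the larger of the two brass ones. The thick block is on the jig's −y side (right in the top view) and the thin one on the +y side (left). Next I compute the poses and the approach.

```bash
cat >> h.py <<'E'
def go(pos,yaw,s=None):
    """shift (cm) and turn (deg) in tool axes to reach pos with tool z down, tool x at yaw (deg)"""
    s=s or ctrl.state();R0=R.from_rotvec(s["eef_rot"])
    y=np.radians(yaw);Rt=np.array([[np.cos(y),np.sin(y),0],[np.sin(y),-np.cos(y),0],[0,0,-1]])
    print("row",np.round(R0.inv().apply(np.array(pos)-s["ee_pos"])*100,2),np.round(np.degrees((R0.inv()*R.from_matrix(Rt)).as_rotvec()),1))
E
python3 - <<'E'
from h import *
t=np.load("top.npy",allow_pickle=True).item()
P=np.array([onz(t,((x-400)/4+415,y/4+145),.075) for x,y in [(577,90),(628,120),(613,143),(565,115)]])
c=P.mean(0);print(P,c,[np.linalg.norm(P[i]-P[i-1]) for i in range(4)])
v=P[0]-P[1]+P[3]-P[2];yaw=np.degrees(np.arctan2(v[1],v[0]));print(yaw)
go([c[0],c[1],.21],yaw)
print(ctrl.capture("wrist")["T_tool_cam"])
E
```

```text
[[ 0.65746852 -0.17751163  0.075     ]
 [ 0.64218118 -0.20390672  0.075     ]
 [ 0.63035553 -0.19596866  0.075     ]
 [ 0.64462153 -0.17115212  0.075     ]] [ 0.64365669 -0.18713478  0.075     ] [np.float64(0.014334868164760229), np.float64(0.030502524109523768), np.float64(0.014242851427193453), np.float64(0.028624803160804756)]
60.01150373727249
row [ 55.97 -20.61   2.13] [  0.   -0.  -42.8]
[[ 1.04166226e-03 -9.46785535e-01 -3.21863427e-01  8.39460749e-02]
 [ 9.99998911e-01  1.32284472e-03 -6.54902372e-04  4.07044182e-04]
 [ 1.04582743e-03 -3.21862394e-01  9.46785882e-01 -1.42803294e-01]
 [ 0.00000000e+00  0.00000000e+00  0.00000000e+00  1.00000000e+00]]
```

>>> move_arm --pt "6.2 -2.3 0.3 0 0 -8" --pt "12.4 -4.6 0.6 0 0 -16" --pt "18.6 -6.9 0.9 0 0 -24" --pt "24.8 -9.2 1.2 0 0 -32" --pt "31 -11.5 1.5 0 0 -42.8" --pt "37 -13.8 1.8 0 0 -42.8" --pt "43 -16 2 0 0 -42.8" --pt "49 -18.2 2.1 0 0 -42.8" --pt "56 -20.6 2.1 0 0 -42.8" --pt "56 -20.6 2.1 0 0 -42.8"

```text
$.plan[0]: bad value
```

>>> move_arm --pt "6.2 -2.3 0.3 0 0 -8 1" --pt "12.4 -4.6 0.6 0 0 -16 1" --pt "18.6 -6.9 0.9 0 0 -24 1" --pt "24.8 -9.2 1.2 0 0 -32 1" --pt "31 -11.5 1.5 0 0 -42.8 1" --pt "37 -13.8 1.8 0 0 -42.8 1" --pt "43 -16 2 0 0 -42.8 1" --pt "49 -18.2 2.1 0 0 -42.8 1" --pt "56 -20.6 2.1 0 0 -42.8 1" --pt "56 -20.6 2.1 0 0 -42.8 1"

```text
time: 3.0
ee_pos: [0.6461, -0.1846, 0.2101]
eef_rot: [-2.719, -1.574, -0.001]
wrist_force: [-0.5, -0.5, 0.2]
opening: 0.0852
grip_force: 0.0
```

```bash
python3 - <<'E'
from h import *
s=ctrl.state();print(s["time"],s["ee_pos"],s["eef_rot"],s["dq"])
c=cap("wrist");cv2.imwrite("pics/w1.png",c["im"]);np.save("w1.npy",c,allow_pickle=True)
print(proj(c,[.6437,-.1871,.075]),proj(c,[.6437,-.1871,0]),[(r["rect"],r["confidence"]) for r in ctrl.look_for("wrist","bar")],ctrl.place_of("wrist","bar_foot"))
E
```

```text
3.0 [ 0.64614111 -0.18458342  0.21006505] [-2.71883048e+00 -1.57399489e+00 -9.43395029e-04] [ 0.34236885  0.33429444 -0.45435817 -0.02015075  0.12892763  0.35921634]
[[319.00603504 190.5377769 ]] [[319.48411878 169.25938931]] [([322.6, 180.2, 17.9, 50.1], 0.95), ([342.5, 235.2, 28.0, 40.1], 0.95), ([378.6, 103.6, 20.4, 32.4], 0.9), ([427.2, 159.4, 55.3, 50.5], 0.59), ([286.9, 107.0, 45.1, 25.2], 0.57)] [{'position': [336.5, 224.1], 'confidence': 0.89}, {'position': [371.5, 101.1], 'confidence': 0.81}, {'position': [416.2, 149.7], 'confidence': 0.8}, {'position': [318.0, 167.7], 'confidence': 0.72}, {'position': [290.9, 104.1], 'confidence': 0.57}]
```

View pics/w1.png

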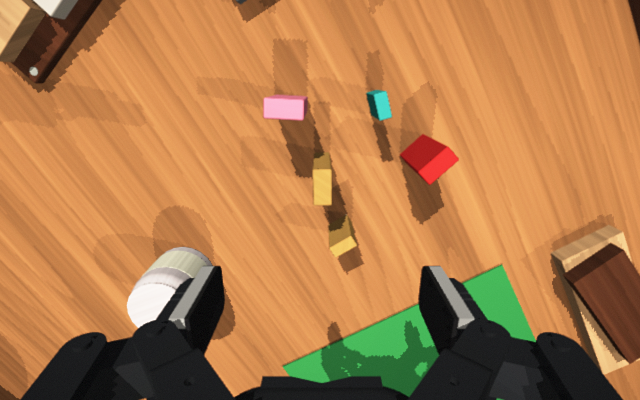

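The wrist view shows the large brass bar's top at about (322,187), with its long side vertical. The small brass bar is at (343,243), clear of the closing line. I'll refine the pose by segmenting the top face.

```bash
python3 - <<'E'
from h import *
s=ctrl.state();print(s["ee_pos"],abs(s["dq"]).max())
c=cap("wrist");im=c["im"]
hsv=cv2.cvtColor(im,cv2.COLOR_BGR2HSV);print(hsv[187,322],hsv[160,322],hsv[187,305])
p=hsv[187,322].astype(int)
m=cv2.inRange(hsv,tuple(int(x) for x in (p[0]-5,p[1]-50,p[2]-35)),tuple(int(x) for x in (p[0]+5,255,255)))
m=cv2.morphologyEx(m,cv2.MORPH_OPEN,np.ones((3,3)))
n,l,st,ce=cv2.connectedComponentsWithStats(m)
i=l[187,322];print(st[i],ce[i])
r=cv2.minAreaRect(np.argwhere(l==i)[:,::-1].astype(np.float32));b=cv2.boxPoints(r)
P=np.array([onz(c,q,.075) for q in b]);print(P,[np.linalg.norm(P[k]-P[k-1]) for k in range(4)])
e=[(P[k]-P[k-1]) for k in range(4)];v=max(e,key=np.linalg.norm);yaw=np.degrees(np.arctan2(v[1],v[0]))%180
X=onz(c,ce[i],.075);print(X,yaw)
t=np.load("top.npy",allow_pickle=True).item()
print("height check",tri([c,t],[ce[i],(464.2,174.2)]))
go([X[0],X[1],.033],yaw)
E
```

```text
[ 0.64498599 -0.18560611  0.20976234] 0.04408020230625981
[ 20 149 241] [ 18 162 176] [ 14 156 223]
[313 167  19  37 648] [322.45061728 184.93518519]
[[ 0.64829094 -0.16801557  0.075     ]
 [ 0.66116406 -0.17537661  0.075     ]
 [ 0.64579353 -0.20281042  0.075     ]
 [ 0.63246492 -0.19519185  0.075     ]] [np.float64(0.0314485809953917), np.float64(0.014829096188423482), np.float64(0.03144625832168255), np.float64(0.015352347040671723)]
[ 0.64741905 -0.18525137  0.075     ] 59.785739027671376
height check [ 0.64515708 -0.18991406  0.06318304]
row [ 0.31  0.24 17.68] [-0.   0.   0.3]
```

>>> move_arm --pt "0.3 0.3 4 0 0 0 1" --pt "0.3 0.3 8 0 0 0 1" --pt "0.3 0.3 12 0 0 0 1" --pt "0.3 0.3 15 0 0 0 1" --pt "0.3 0.3 17.7 0 0 0 1" --pt "0.3 0.3 17.7 0 0 0 1" --pt "0.3 0.3 17.7 0 0 0 1"

```text
time: 4.08
ee_pos: [0.6484, -0.1873, 0.0346]
eef_rot: [2.721, 1.568, 0.001]
wrist_force: [0.3, 0.4, 0.2]
opening: 0.0851
grip_force: 0.0
```

```bash
python3 - <<'E'
from h import *
s=ctrl.state();print(s["ee_pos"],abs(s["dq"]).max(),s["wrist_force"]);go([.6474,-.1853,.033],59.8)
E
```

```text
[ 0.64837122 -0.18726771  0.03464447] 0.021078127046613687 [0.27781321 0.44305866 0.21790116]
row [ 0.12 -0.18  0.16] [ 0.1 -0.   0.1]
```

>>> move_arm --pt "0.1 -0.2 0.1 0 0 0 0.5" --pt "0.1 -0.2 0.1 0 0 0 0.3" --pt "0.1 -0.2 0.1 0 0 0 0.1" --pt "0.1 -0.2 0.1 0 0 0 0" --pt "0.1 -0.2 0.1 0 0 0 0" --pt "0.1 -0.2 0.1 0 0 0 0" --pt "0.1 -0.2 0.1 0 0 0 0" --pt "0.1 -0.2 0.1 0 0 0 0" --newtons 90

```text
time: 5.08
ee_pos: [0.6473, -0.1843, 0.0328]
eef_rot: [2.72, 1.57, 0.001]
wrist_force: [0.3, 0.1, 4.5]
opening: 0.015
grip_force: 88.1
```

The bar is gripped at an opening of 15 mm with 88 N. Next I lift it and look at the jig from above.

```bash
python3 - <<'E'
from h import *
go([.5165,.1525,.2],103)
E
```

```text
row [ 22.62 -28.16 -16.74] [  0.1   0.  -43. ]
```

>>> move_arm --pt "0 0 -4 0 0 0 0" --pt "0 0 -9 0 0 0 0" --pt "0 0 -14 0 0 0 0" --pt "3.5 -4.2 -16.7 0 0 -7 0" --pt "7.2 -9 -16.7 0 0 -14 0" --pt "11 -13.8 -16.7 0 0 -21 0" --pt "14.8 -18.6 -16.7 0 0 -29 0" --pt "18.6 -23.2 -16.7 0 0 -36 0" --pt "22.6 -28.2 -16.7 0 0 -43 0" --pt "22.6 -28.2 -16.7 0 0 -43 0"

```text
time: 6.32
ee_pos: [0.5121, 0.1562, 0.1973]
eef_rot: [-1.945, -2.461, 0.004]
wrist_force: [0.2, -0.2, -3.4]
opening: 0.0149
grip_force: 88.5
```

>>> move_arm --pt "0 0 0 0 0 0 0" --pt "0 0 0 0 0 0 0" --pt "0 0 0 0 0 0 0"

```text
time: 6.7
ee_pos: [0.5162, 0.1512, 0.199]
eef_rot: [-1.959, -2.456, 0.001]
wrist_force: [-0.2, 0.5, -3.0]
opening: 0.015
grip_force: 88.5
```

```bash
python3 - <<'E'
from h import *
s=ctrl.state();print(s["ee_pos"],abs(s["dq"]).max(),s["wrist_force"])
c=cap("wrist");cv2.imwrite("pics/w2.png",c["im"]);np.save("w2.npy",c,allow_pickle=True)
for q in ["rail","thick_block","thin_block","slab","bar_foot"]:
    print(q,[(r["position"],r["confidence"]) for r in ctrl.place_of("wrist",q)][:2])
E
```

```text
[0.51620879 0.15121907 0.19901994] 0.0031642199354911882 [-0.20153138  0.45649685 -3.02785713]
rail [([379.8, 178.9], 0.89)]
thick_block [([230.7, 219.2], 0.57), ([320.0, 243.1], 0.57)]
thin_block [([225.3, 148.7], 0.89), ([488.2, 323.3], 0.42)]
slab [([335.7, 188.4], 0.68), ([323.2, 242.9], 0.66)]
bar_foot [([318.1, 243.3], 0.69)]
```

View pics/w2.png

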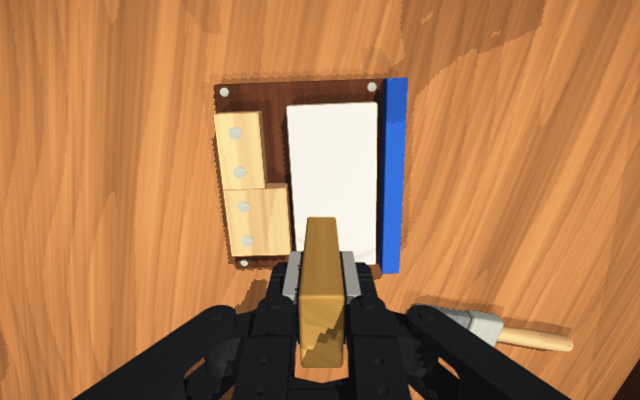

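The wrist view shows the thin block at the top left (inner edge about x=263, rows 113–187) and the thick block below it (inner edge about x=289, step at row 185). The slab spans columns 288–377 and the rail's inner edge is at about 385. I'll measure those edges precisely.

```bash
cat > edge.py <<'E'
from h import *
def edge(c,rows,lo,hi,z,ch,sgn):
    """straight edge near vertical: per row the strongest gradient of channel ch with sign sgn between lo, hi -> world points"""
    g=cv2.GaussianBlur(c["im"],(3,3),0)[:,:,ch].astype(float) ;out=[]
    for r in rows:
        d=sgn*np.gradient(g[r])[lo:hi];k=int(d.argmax())
        w=np.clip(d[max(0,k-2):k+3],0,None);out.append((lo+max(0,k-2)+(w*np.arange(len(w))).sum()/w.sum(),r))
    out=np.array(out);p=np.polyfit(out[:,1],out[:,0],1)
    e=out[:,0]-np.polyval(p,out[:,1]);k=abs(e)<1.5;p=np.polyfit(out[k,1],out[k,0],1)
    a=[onz(c,(np.polyval(p,r)+0.,r),z) for r in (rows[0],rows[-1])]
    v=a[0]-a[1];return a[0],a[1],np.degrees(np.arctan2(v[1],v[0])),k.mean()
E
python3 - <<'E'
from edge import *
c=np.load("w2.npy",allow_pickle=True).item()
E={}
for n,a in dict(thin=(range(118,182),254,275,.032,2,-1),slabL=(range(112,212),276,302,.030,0,1),slabR=(range(110,250),368,383,.030,2,-1),
  rail=(range(95,255),378,394,.032,0,1),thick=(range(192,250),283,291,.032,2,-1)).items():
    E[n]=edge(c,*a);print(n,np.round(E[n][0][:2],4),np.round(E[n][1][:2],4),np.round(E[n][2:],2))
yaw=np.radians(np.mean([E["rail"][2],E["thin"][2]])-90)
x=np.array([np.cos(yaw),np.sin(yaw)]);y=np.array([-x[1],x[0]]);print("yaw",np.degrees(yaw))
for n in E: print(n,np.round([(E[n][i][:2]@x)*1000 for i in (0,1)],1))
st=onz(c,(277,185.5),.032)[:2];top=onz(c,(240,112.5),.032)[:2];print("step y, thin top y",st@y*1000,top@y*1000,st,top)
print("slab top y",onz(c,(335,104),.03)[:2]@y*1000)
s=ctrl.state();print("tcp",s["ee_pos"][:2]@x*1000,s["ee_pos"][:2]@y*1000)
print("foot corners px for bar", proj(c,[*s["ee_pos"][:2],s["ee_pos"][2]-.033]))
g=c["im"];print(g[150,250:300,2],g[225,284:296],g[178:194,277])
E
```

```text
thin [0.4515 0.1905] [0.4664 0.1349] [105.   1.]
slabL [0.4744 0.2008] [0.4988 0.1108] [105.15   1.  ]
slabR [0.5518 0.2204] [0.5875 0.0893] [105.21   1.  ]
rail [0.556  0.2344] [0.5948 0.0863] [104.68   1.  ]
thick [0.4894 0.1291] [0.5036 0.0711] [103.75   1.  ]
yaw 14.841513189176183
thin [485.2 485.4]
slabL [510.  510.5]
slabR [589.9 590.7]
rail [597.5 597. ]
thick [506.1 505. ]
step y, thin top y 6.109250343713029 73.82438942213192 [0.47899001 0.13324607] [0.43501284 0.19164492]
slab top y 77.9834890980912
tcp 537.7169339815467 15.015334481856783
foot corners px for bar [[318.93736176 236.20095263]]
[248 248 249 250 249 250 250 250 250 249 247 221 144 133 124 107 101 101
  98  98  94  93  96  96 100 107 119 121 124 124 124 118 105  92  83  59
  56  56  71 164 243 250 248 248 248 248 248 248 248 248] [[151 218 249]
 [152 217 248]
 [148 214 247]
 [146 212 248]
 [121 181 230]
 [ 65  98 133]
 [ 48  73 100]
 [ 20  31  48]
 [ 11  20  35]
 [ 32  41  54]
 [134 152 165]
 [222 239 247]] [[ 31  49  88]
 [ 34  52  91]
 [ 33  51  91]
 [ 35  52  92]
 [ 41  64 104]
 [ 63  98 137]
 [ 76 117 157]
 [ 80 121 162]
 [ 77 116 156]
 [ 79 121 162]
 [113 169 220]
 [137 201 242]
 [144 208 245]
 [145 209 245]
 [146 211 246]
 [145 211 246]]
```

```bash
python3 - <<'E'
from h import *
c=np.load("w2.npy",allow_pickle=True).item();s=ctrl.state()
q=np.radians(14.84);x=np.array([np.cos(q),np.sin(q)]);y=np.array([-x[1],x[0]])
T=R.from_rotvec(s["eef_rot"]).as_matrix();print("tool x yaw",np.degrees(np.arctan2(T[1,0],T[0,0])),s["ee_pos"])
print("foot far corners",proj(c,[s["ee_pos"]+T@[.016,sy*.008,.033] for sy in (-1,1)]))
g=c["im"];print(g[210:224,322].tolist());print(g[222,300:344,0].tolist())
p=.4978*x+.024*y;print(p);go([*p,.09],104.84)
E
```

```text
tool x yaw 102.93783098003883 [0.51593153 0.15224854 0.19929502]
foot far corners [[304.11619125 209.30571416]
 [333.60251801 209.29863129]]
[[235, 245, 249], [234, 245, 249], [234, 245, 249], [235, 245, 249], [235, 245, 249], [237, 246, 250], [195, 228, 239], [104, 158, 194], [59, 122, 167], [57, 121, 166], [61, 124, 168], [60, 124, 168], [60, 122, 167], [59, 122, 167]]
[234, 234, 234, 234, 236, 232, 177, 59, 46, 57, 57, 56, 58, 58, 54, 56, 57, 58, 59, 61, 59, 59, 60, 59, 62, 59, 58, 60, 60, 58, 58, 57, 58, 55, 53, 70, 175, 239, 237, 236, 235, 235, 236, 237]
[0.47504889 0.15069634]
row [ 0.76 -4.02 10.93] [ 0.  -0.  -1.9]
```

>>> move_arm --pt "1.2 -2.5 2 0 0 -1.9 0" --pt "1.2 -4.2 5 0 0 -1.9 0" --pt "1.2 -4.2 8 0 0 -1.9 0" --pt "1.2 -4.2 10.9 0 0 -1.9 0" --pt "1.2 -4.2 10.9 0 0 -1.9 0" --pt "1.2 -4.2 10.9 0 0 -1.9 0" --pt "1.2 -4.2 10.9 0 0 -1.9 0" --pt "1.2 -4.2 10.9 0 0 -1.9 0"

```text
time: 8.0
ee_pos: [0.4732, 0.155, 0.0915]
eef_rot: [1.914, 2.489, 0.003]
wrist_force: [0.6, 0.1, -2.5]
opening: 0.0153
grip_force: 88.3
```

```bash
python3 - <<'E'
from h import *
s=ctrl.state();T=R.from_rotvec(s["eef_rot"]).as_matrix();print("tool x yaw",np.degrees(np.arctan2(T[1,0],T[0,0])),s["ee_pos"],abs(s["dq"]).max(),s["wrist_force"])
q=np.radians(14.84);x=np.array([np.cos(q),np.sin(q)]);y=np.array([-x[1],x[0]])
print("jig x,y",s["ee_pos"][:2]@x,s["ee_pos"][:2]@y)
c=cap("wrist");cv2.imwrite("pics/w3.png",c["im"]);np.save("w3.npy",c,allow_pickle=True)
print("foot far corners",proj(c,[s["ee_pos"]+T@[.016,sy*.008,.033] for sy in (-1,1)]))
E
```

```text
tool x yaw 104.87998280203739 [0.47319576 0.15500612 0.09154944] 0.007822482812511026 [ 0.5682854   0.08209877 -2.53689472]
jig x,y 0.4971124969879538 0.028640645719882108
foot far corners [[304.27221761 210.88711291]
 [333.66612478 210.9228882 ]]
```

View pics/w3.png

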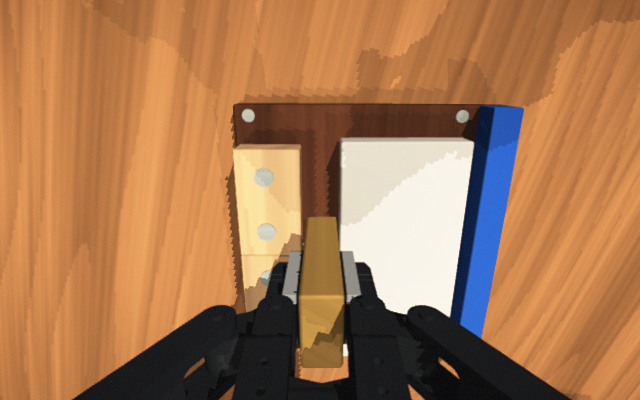

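The bar (columns 306–336) is centred over the gap (301–341), and the boundary between the blocks is at about row 254. I'll check the clearances numerically.

```bash
python3 - <<'E'
from edge import *
c=np.load("w3.npy",allow_pickle=True).item()
q=np.radians(14.84);x=np.array([np.cos(q),np.sin(q)]);y=np.array([-x[1],x[0]])
th=edge(c,range(160,240),292,308,.032,2,-1);sl=edge(c,range(160,240),330,348,.03,2,1)
l=edge(c,range(219,228),296,312,.0585,1,-1) ;r=edge(c,range(219,228),330,340,.0585,0,1)
for n,e in dict(thin=th,slab=sl,l=l,r=r).items(): print(n,np.round([e[0][:2]@x*1000,e[1][:2]@x*1000],1),round(e[2],2))
f=onz(c,(321,216.7),.0585)[:2]@y*1000;s=onz(c,(270,254.5),.032)[:2]@y*1000;print("bar y range",f-32,f,"step",s, "thin end", onz(c,(270,146),.032)[:2]@y*1000)
print(c["im"][245:262,285].tolist())
E
```

```text
thin [485.3 485.4] 105.0
slab [510.3 510.7] 105.32
l [487.  486.9] 104.26
r [507.9 508. ] 106.8
bar y range 9.225064249234514 41.225064249234514 step 4.018257683892246 thin end 75.41312707563023
[[83, 123, 167], [82, 123, 167], [83, 126, 167], [83, 124, 168], [83, 124, 167], [83, 124, 167], [82, 125, 168], [82, 124, 168], [84, 127, 169], [80, 120, 163], [59, 91, 123], [67, 100, 135], [76, 116, 155], [79, 118, 161], [80, 122, 163], [79, 121, 162], [70, 102, 135]]
```

>>> move_arm --pt "0 -0.1 0 0 0 0 0" --pt "0 -0.1 0.8 0 0 0 0" --pt "0 -0.1 1.6 0 0 0 0" --pt "0 -0.1 2.4 0 0 0 0" --pt "0 -0.1 3.2 0 0 0 0" --pt "0 -0.1 3.8 0 0 0 0" --pt "0 -0.1 4.2 0 0 0 0" --pt "0 -0.1 4.4 0 0 0 0" --pt "0 -0.1 4.4 0 0 0 0" --pt "0 -0.1 4.4 0 0 0 0"

```text
time: 9.3
ee_pos: [0.4715, 0.1546, 0.0466]
eef_rot: [1.915, 2.49, 0.001]
wrist_force: [-0.4, -0.1, -2.9]
opening: 0.0149
grip_force: 88.4
```

>>> move_arm --pt "0 0 0.1 0 0 0 0" --pt "0 0 0.1 0 0 0 0" --pt "0 0 0.15 0 0 0 0" --pt "0 0 0.15 0 0 0 0" --pt "0 0 0.15 0 0 0 0"

```text
time: 9.93
ee_pos: [0.4712, 0.1546, 0.0448]
eef_rot: [-1.915, -2.49, -0.0]
wrist_force: [-0.2, -0.4, -3.3]
opening: 0.0146
grip_force: 88.4
```

>>> move_arm --pt "0 0 0.1 0 0 0 0" --pt "0 0 0.1 0 0 0 0" --pt "0 0 0.1 0 0 0 0" --pt "0 0 0.1 0 0 0 0"

```text
time: 10.42
ee_pos: [0.4713, 0.1546, 0.0447]
eef_rot: [-1.915, -2.49, 0.0]
wrist_force: [-2.7, -1.0, 6.0]
opening: 0.0153
grip_force: 89.9
```

>>> move_arm --pt "0 0.1 -0.05 0 0 0 0" --pt "0 0.2 -0.05 0 0 0 0" --pt "0 0.3 -0.05 0 0 0 0" --pt "0 0.4 -0.05 0 0 0 0" --pt "0 0.5 -0.05 0 0 0 0" --pt "0 0.6 -0.05 0 0 0 0" --pt "0 0.7 -0.05 0 0 0 0" --pt "0 0.8 -0.05 0 0 0 0" --pt "0 0.9 -0.05 0 0 0 0" --pt "0 1.0 -0.05 0 0 0 0"

```text
time: 11.68
ee_pos: [0.4788, 0.1567, 0.0447]
eef_rot: [-1.913, -2.488, 0.007]
wrist_force: [-7.6, -1.8, 11.9]
opening: 0.0151
grip_force: 90.7
```

>>> move_arm --pt "0 0.1 -0.05 0 0 0 0" --pt "0 0.2 -0.05 0 0 0 0" --pt "0 0.3 -0.05 0 0 0 0" --pt "0 0.4 -0.05 0 0 0 0" --pt "0 0.4 -0.05 0 0 0 0" --pt "0 0.4 -0.05 0 0 0 0"

```text
time: 12.42
ee_pos: [0.4829, 0.1579, 0.0447]
eef_rot: [-1.913, -2.488, 0.005]
wrist_force: [-6.0, -1.4, 7.5]
opening: 0.0151
grip_force: 89.8
```

```bash
cat > chk.py <<'E'
from edge import *
s=ctrl.state();q=np.radians(14.84);x=np.array([np.cos(q),np.sin(q)]);y=np.array([-x[1],x[0]])
T=R.from_rotvec(s["eef_rot"]).as_matrix();print("tcp",s["ee_pos"][:2]@x*1000,s["ee_pos"][:2]@y*1000,s["ee_pos"][2],"push",-s["wrist_force"][:2]@x,s["wrist_force"],"tilt deg",np.degrees(T[:3,2]+[0,0,1]),"t",s["time"])
E
python3 chk.py
```

```text
tcp 507.2620635861921 28.94876082811616 0.04474910607175307 push 6.193685533770092 [-6.03430159 -1.40816115  7.46797948] tilt deg [-0.24954655 -0.04827285  0.00056378] t 12.425
```

>>> move_arm --pt "0 0.1 -0.05 0 0 0 0" --pt "0 0.2 -0.05 0 0 0 0" --pt "0 0.3 -0.05 0 0 0 0" --pt "0 0.3 -0.05 0 0 0 0" --pt "0 0.3 -0.05 0 0 0 0"

```text
time: 13.05
ee_pos: [0.4833, 0.158, 0.0448]
eef_rot: [-1.911, -2.485, 0.013]
wrist_force: [-10.4, -2.4, 11.5]
opening: 0.0149
grip_force: 90.5
```

```bash
python3 chk.py
```

```text
tcp 507.6091714668448 28.97112686311838 0.0447647530980967 push 10.683387030397549 [-10.42802682  -2.35509672  11.50543728] tilt deg [-0.58640145 -0.13677368  0.00316414] t 13.05
```

>>> move_arm --pt "0 0.2 -0.05 0 0 0 0" --pt "0 0.4 -0.05 0 0 0 0" --pt "0 0.5 -0.05 0 0 0 0" --pt "0 0.6 -0.05 0 0 0 0" --pt "0 0.6 -0.05 0 0 0 0" --pt "0 0.6 -0.05 0 0 0 0"

```text
time: 13.8
ee_pos: [0.4844, 0.1582, 0.0448]
eef_rot: [-1.906, -2.48, 0.027]
wrist_force: [-21.5, -7.6, 21.4]
opening: 0.015
grip_force: 91.8
```

```bash
python3 chk.py; python3 - <<'E'
from h import *
c=cap("wrist");cv2.imwrite("pics/w4.png",c["im"]);np.save("w4.npy",c,allow_pickle=True)
t=cap("top");np.save("t4.npy",t,allow_pickle=True)
E
```

```text
tcp 508.78137378566015 28.811156721034827 0.044778859499565296 push 22.72957642844241 [-21.49932785  -7.60330122  21.35795194] tilt deg [-1.19881166 -0.32236772  0.01344995] t 13.8
```

View pics/w4.png

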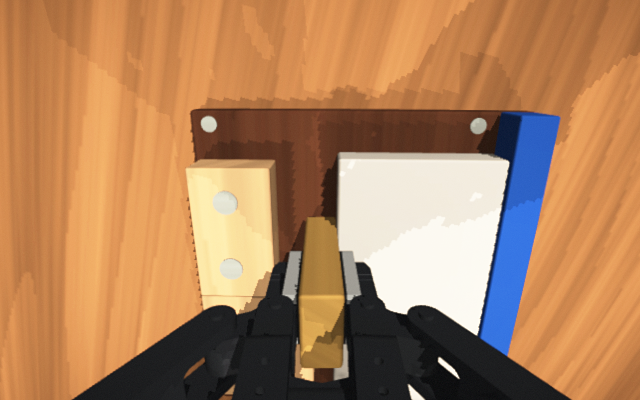

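The slab now meets the rail at the top (+y) end. I'll check that it is parallel, and check its far end from the fixed cameras.

```bash
python3 - <<'E'
from edge import *
c=np.load("w4.npy",allow_pickle=True).item();t=np.load("t4.npy",allow_pickle=True).item();s=cap("scene")
q=np.radians(14.84);x=np.array([np.cos(q),np.sin(q)])
for n,a in dict(thin=(range(170,250),264,286,.032,2,-1),slabL=(range(165,205),328,348,.03,0,1),rail=(range(170,325),475,515,.032,0,-1)).items():
    try:
        e=edge(c,*a);print(n,np.round([e[0][:2]@x*1000,e[1][:2]@x*1000],1),np.round(e[2:],2))
    except Exception as ex: print(n,ex)
r=lambda im,x,y,w,h,k:cv2.resize(im[y:y+h,x:x+w],None,fx=k,fy=k,interpolation=cv2.INTER_CUBIC)
o=np.hstack([r(s["im"],240,130,133,100,3),r(t["im"],240,175,133,100,3)])
cv2.imwrite("pics/flush.png",o)
E
```

```text
thin [485.2 485.2] [104.79   1.  ]
slabL [517.6 517.5] [104.61   1.  ]
rail [595.6 595.4] [104.73   1.  ]
```

View pics/flush.png

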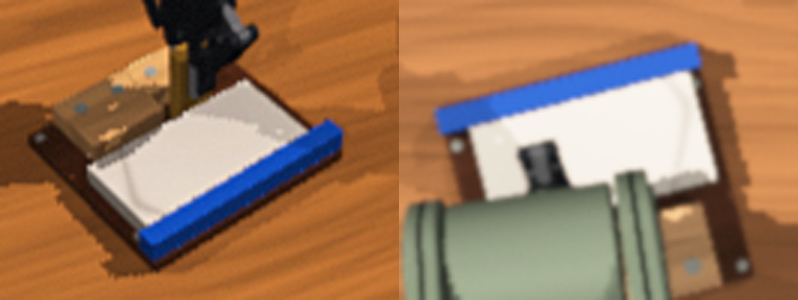

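The slab's near edge is at 517.5 mm, against 517.3 expected when flush. It is parallel to the rail within 0.1°, and neither fixed view shows a gap. I'll take off the excess down-force and tilt, keep the push, and settle.

>>> move_arm --pt "0 0 -0.05 -0.5 0 0 0" --pt "0 0 -0.1 -1 0 0 0" --pt "0 0 -0.1 -1 0 0 0" --pt "0 0 -0.1 -1 0 0 0" --pt "0 0 -0.1 -1 0 0 0" --pt "0 0 -0.1 -1 0 0 0"

```text
time: 14.7
ee_pos: [0.4841, 0.1581, 0.0447]
eef_rot: [-1.913, -2.489, 0.006]
wrist_force: [-17.8, -7.3, 15.1]
opening: 0.0147
grip_force: 91.0
```

```bash
python3 chk.py
```

```text
tcp 508.4760786338633 28.82548860282921 0.0447346034330232 push 19.11478060861239 [-17.83470868  -7.32058023  15.10000828] tilt deg [-0.25618855 -0.06743197  0.00061244] t 14.7
```

>>> move_arm --pt "0 0.1 -0.05 0 0 0 0" --pt "0 0.2 -0.05 0 0 0 0" --pt "0 0.3 -0.1 -0.3 0 0 0" --pt "0 0.3 -0.1 -0.3 0 0 0" --pt "0 0.3 -0.1 -0.3 0 0 0" --pt "0 0.3 -0.1 -0.3 0 0 0" --pt "0 0.3 -0.1 -0.3 0 0 0" --pt "0 0.3 -0.1 -0.3 0 0 0"

```text
time: 15.7
ee_pos: [0.4843, 0.1581, 0.0448]
eef_rot: [-1.912, -2.488, 0.007]
wrist_force: [-22.4, -9.9, 17.4]
opening: 0.0153
grip_force: 91.2
```

```bash
python3 chk.py; python3 - <<'E'
from edge import *
c=cap("wrist");q=np.radians(14.84);x=np.array([np.cos(q),np.sin(q)])
for n,a in dict(thin=(range(170,250),264,286,.032,2,-1),slabL=(range(165,205),328,348,.03,0,1)).items():
    e=edge(c,*a);print(n,np.round([e[0][:2]@x*1000,e[1][:2]@x*1000],1),np.round(e[2:],2))
E
```

```text
tcp 508.6203812087451 28.818384113055213 0.04477114507105437 push 24.18938577572536 [-22.38885384  -9.94576606  17.43972796] tilt deg [-0.31881427 -0.08515223  0.00095028] t 15.7
thin [485.3 485.2] [104.8   1. ]
slabL [517.5 517.6] [105.14   1.  ]
```

```bash
python3 -c "
from cell import ctrl
print(ctrl.hand_in())"
```

```text
the job is handed in; nothing more can be done
None
```

I handed the job in at about 15.7 s: the brass bar stands gripped in the gap beside the thin block, pressing the slab at about 24 N against the blue rail, and the slab measured flush to within about 0.3 mm.

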